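# Clamp an electrode bar in a ratchet vee clamp

### The arm

A 7-joint arm with a two-finger parallel gripper is mounted at the origin on a cart in front of the work surface, level with it; the furniture and walls round the work are solid. World frame = base frame: x ahead of the robot, y to its left, z up, the work surface at z = 0. Lengths are in mm, angles in rad, forces in N, time in s.
With the tool pointing down it reaches from about 425 to 875 mm from the base axis. Payload 4.7 kg.
Tool frame: the origin (TCP) lies on the centre line of the jaws, within the pads' length; the fingertips stand 11 mm ahead of it and the grasp point (between the pads) lies 8 mm behind it; z points along the fingers, y is the line along which they close (so a half turn about z gives the same grasp; the last joint's range is limited). The gripper opens to 85 mm and grips with 20 to 120 N. Pads are 22 mm wide; open, the fingers measure 114 mm over their backs; the gripper's body (76 mm by 85 mm) begins 54 mm behind the grasp point. The pads swing forward as they close: fully open they stand 13 mm farther back than shut.
Start: joints at [1.237, 0.321, -0.07, 1.45, 0.023, 1.371, -0.057], TCP at [221.521, -611.107, 242.349] pointing down, gripper open.
Joint ranges: [-2.86, 2.86], [-0.3, 2.09], [-1.38, 1.24], [0.06, 2.45], [-1.56, 4.7], [0.09, 2.05], [-2.69, 2.69]. Speed limits (rad/s): [2.57, 2.57, 3.14, 3.14, 3.14, 3.14, 3.14].

### API

Orientations are given as [roll, pitch, yaw] about the fixed x, y, z axes, in that order (R = Rz(yaw) Ry(pitch) Rx(roll)).
In Python, from rig import get_state, camera, camera_params, r gives the robot as it stands.
- The arm moves only by the tool arm_command, never from a script. Its argument "targets" is a list of rows, each an object of numbers: "hand": the finger opening in cm, from 0 to 8.54; "tx", "ty", "tz": the shift along the world's x, y, z in cm; "wx", "wy", "wz": the turn, a rotation vector about the world's x, y, z in degrees. In form: [{"hand": .., "tx": .., "ty": .., "tz": .., "wx": .., "wy": .., "wz": ..}, ...]. A call has exactly 8 rows; each row is the pose to reach, as a shift and turn from the pose commanded when the call began; what a row does not reach only later rows make up. A row lasts 1/8 s, in which the tool goes at most 62.5 mm and 10.7 degrees, less where a joint would pass 70% of its speed; a pose out of reach is approached as far as the arm can. A call with a gripper value outside its range is refused whole. The fingers move at their own pace and stop on an object; "squeeze" is the grip in N (left out, the last holds). Time passes only in rows, so rows that repeat a pose let the fingers close, or fill a call up. It gives the time, the measured TCP pose, the force, the opening and the grip force at its end, in the units of the state.
- get_state(): the state, without advancing time (a new reading comes with each control period).
- camera(name): name is "side" or "top" or "wrist"; returns the picture (480x640x3 uint8, blue, green, red); there is no depth.
- camera_params(name): a dict with "intrinsics" (3x3 intrinsics, pixels), "world_to_cam" (4x4, takes a point from world to camera coordinates). Camera axes: x right, y down, z forward; pixel columns grow to the right and rows downward; lengths in mm; the calibration is good to about 2 mm. A picture is of the moment at which its call begins: read the wrist's pose just before it. camera_params takes no time and is no camera call; for the wrist camera it gives the pose at the moment of the call.
- r.job_done(): hands the job in; it is judged then, once.
The state is a dict: "t": time; "q": joint angles; "dq": joint speeds; "effort": joint torques, N m; "tcp_pos": TCP position; "tcp_rot": TCP orientation; "force": force on the tool from outside, world axes, zero at the start; "wrist_torque": the same for the moment, N m; "opening": finger opening in mm; "grip_force": force on a finger pad.
Only numpy, scipy, OpenCV 4.12 (cv2) and the standard library are available. Lean on these libraries where they do the work, as an engineer would, in place of code of your own. Each camera call takes 0.05 s, during which the arm holds its last target. There are 200 camera calls.

### The job

Clamp the aluminium electrode bar for sanding. Lift it out of the wooden block by an overhanging end, lay it flat on the black rubber mat and let go; then take it by its middle, set it across the top of the clamp's two ramp rails and let it roll down into the vee by itself. Then pump the red-tipped lever, all the way down and up again each time, just until the sprung foot is pressed on the bar (one stroke too many does no harm, two do), let the lever spring up, and leave the other things on the table where they are.

Things in the scene. Friction and masses are not known exactly. Their poses are not given: they have to be found in the camera images.
- bar: loose aluminium bar, round, 26 mm diameter, 130 mm long, about 0.18 kg, a dark ring near each end. Origin at its centre, y along its axis (x and z turn as it rolls; both ends are alike). It starts lying in the wooden block's groove, its axis 33 mm above the worktop, each end overhanging the block by about 35 mm.
- block: fixed wooden storage block, 60 x 60 mm, 46 mm high; origin at the centre of its underside. A groove 29 mm wide and 26 mm deep runs along its y axis and hides the bar's middle 60 mm up to the bar's top, so only the ends can be grasped.
- mat_center (a point): centre of the upper face of the fixed black rubber mat, 115 mm (x) by 170 mm (y), 4 mm thick; the bar lies on it with its axis 13 mm above this point.
- clamp: fixed blue and aluminium ratchet clamp, 232 x 164 mm, 238 mm high; origin under the vee's middle on the worktop, axes as vee. Behind the vee (x 12 to 64 mm) a column and back plate rise; the head with ram and foot (x -15 to 64, y -45 to 82 mm, from 92 mm up) covers the vee from above, and the lever bar runs at x = -23 mm, so the bar must be rolled in.
- vee (a point): centre of the bar's axis when the bar lies centred in the clamp's 90 degree vee, 40 mm above the worktop. y: along the vee (and bar); -x: up the ramp; z up.
- ramp_top (a point): where to set the bar: centre of its axis when it lies across the upper part of the rails, 112 mm before the vee (-x), 24 mm above it; axes as vee. From there it rolls into the vee in about 1 s. The two rails slope at 10 degrees, 32 to 73 mm either side of the middle, with a 10 mm lip 35 mm up the slope from here. Between them it is open to 12 mm above the worktop.
- cheek (a point): top edge of the clamp's left blue cheek beside ramp_top (y = +76.5 mm of the clamp). Two such cheeks, 7 mm thick, 18 mm above the rails, bound the rails at y = -73 and +73 mm, leaving 8 mm beyond each end of a centred bar. Fingertips have room only in the 64 mm gap between the rails, not at the bar's ends.
- foot_sole (a point): centre of the underside of the sprung foot (dark plate 36 x 40 mm with rubber sole) on the ram above the vee; it moves down with the ram. Touches the bar when 13 mm above the bar's axis.
- lever_tip (a point): centre of the top of the round red end (31 mm diameter) of the pump lever, about 175 mm above the worktop when up, at y = -144 mm, x = -23 mm of the vee's frame. Press it down from above: a full stroke is 35 mm straight down, taking 4 to 11 N; the lever then meets its stop. It springs up by itself when let go.
- lever (a joint): pump lever, rad: 0 up (rest), 0.175 fully down; return spring. Each full stroke drives the ram down one tooth (8 mm; the first stroke 4 to 12 mm), and the ram stays there as the lever comes up; a stroke of less than about 0.13 rad may not catch the next tooth.
- ram (a joint): travel of the toothed ram, m, growing downwards; starts between 0 and 0.011. The foot reaches a bar in the vee at about 0.039; held by a pawl, it cannot be raised again. Four or five full strokes are needed.
- foot (a joint): how far the foot's spring is pressed in, m: 0 free, 0.022 solid (400 N/m, 2 N preload). About 0.003 after the stroke that brings the foot on the bar, about 0.011 after one more, over 0.0165 with two more. A red band round the stem, close under the ram, disappears into the ram as the spring gives.
- lab_timer: fixed grey bench timer with a round black dial, 104 mm deep, 224 mm wide, 240 mm high, in the middle of the table between mat and clamp; origin at the centre of its underside. Carry things over or round it.
- sanding_block: bystander: brown abrasive block, 40 x 68 x 24 mm, loose; origin at the centre of its underside. Leave it alone.
- tape: bystander: roll of tan tape lying flat, 100 mm diameter, 25 mm high, loose; origin at the centre of its underside. Leave it alone.
- bottle_brown: bystander: brown glass bottle with black cap, 51 mm diameter, 106 mm high, loose; origin at the centre of its underside. Leave it alone.
- bottle_white: bystander: white bottle with blue cap, 51 mm diameter, 106 mm high, loose; origin at the centre of its underside. Leave it alone.
- weight: bystander: small brass balance weight, 27 mm diameter, 34 mm high, loose; origin at the centre of its underside. Leave it alone.
Mind the look-alikes: they are no part of the job. Of the things shaped like the part that bears mat_center, the black one is meant.

How it is judged:
By the outcome, as a careful person would: the job done as asked, in the order asked, and still so for the second after the job is handed in, with the robot touching nothing.
It also fails if it takes over 67 s, if anything falls off the work surface, if the arm or the gripper's body presses on something with over 40 N, if the wrist force passes 120 N, or if a joint passes its speed limit or range.

## Working session

There is one attempt and no reset: what is moved stays moved. The work goes in short steps, Python scripts to look and compute and a tool call to move; the robot and the scene stay as the last step left them, time stands still between calls to the robot, and variables do not carry over. Pictures are saved under pics/ and viewed, at most 10 in all, crops included, and the job is handed in when it is done.

Besides the shell and the picture viewer there is one more tool, called after "Call:" as name(argument=value, ...) on one line, values as JSON. arm_command: Moves the arm, as the interface text tells. Its arguments: {"type":"object","properties":{"targets":{"type":"array","items":{"type":"object","properties":{"hand":{"type":"number"},"tx":{"type":"number"},"ty":{"type":"number"},"tz":{"type":"number"},"wx":{"type":"number"},"wy":{"type":"number"},"wz":{"type":"number"}}}},"squeeze":{"type":"number"}},"required":["targets"]}

```bash
mkdir -p pics; ls; python3 - <<'E'
from rig import *
import cv2,numpy as np
s=get_state();print({k:np.round(v,3) for k,v in s.items()})
for n in("top","side"):
    cv2.imwrite(f"pics/{n}1.png",camera(n)); p=camera_params(n);print(n,np.round(p["intrinsics"],1).tolist(),np.round(p["world_to_cam"],3).tolist())
E
```

```text
pics
{'t': np.float64(0.0), 'q': array([ 1.237,  0.322, -0.07 ,  1.452,  0.023,  1.371, -0.057]), 'dq': array([ 0.001, -0.001,  0.002, -0.001,  0.   , -0.002,  0.   ]), 'effort': array([ 0.0000e+00, -4.9358e+01, -3.8300e-01, -3.1433e+01,  1.3000e-02,
        1.2000e-02,  0.0000e+00]), 'tcp_pos': array([ 221.304, -610.585,  241.23 ]), 'tcp_rot': array([-3.14 ,  0.   ,  0.348]), 'force': array([ 0.302, -0.138,  0.335]), 'wrist_torque': array([-0.058,  0.003,  0.032]), 'grip_force': np.float64(0.0), 'opening': np.float64(85.945)}
top [[622.0, 0.0, 319.0], [0.0, 622.0, 233.1], [0.0, 0.0, 1.0]] [[0.005, -1.0, 0.001, 98.724], [-0.9, -0.005, -0.435, 570.626], [0.435, 0.001, -0.9, 1532.818], [0.0, 0.0, 0.0, 1.0]]
side [[509.9, 0.0, 320.3], [0.0, 509.9, 237.2], [0.0, 0.0, 1.0]] [[-0.866, -0.5, 0.015, 526.324], [-0.332, 0.551, -0.765, 211.487], [0.374, -0.668, -0.644, 1645.676], [0.0, 0.0, 0.0, 1.0]]
```

View pics/top1.png

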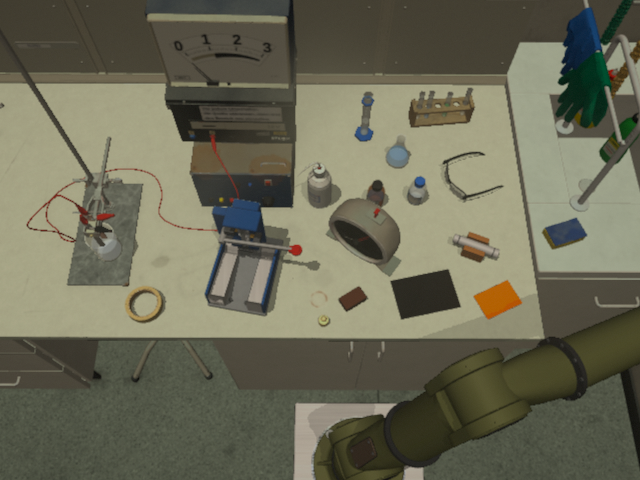

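View pics/side1.png

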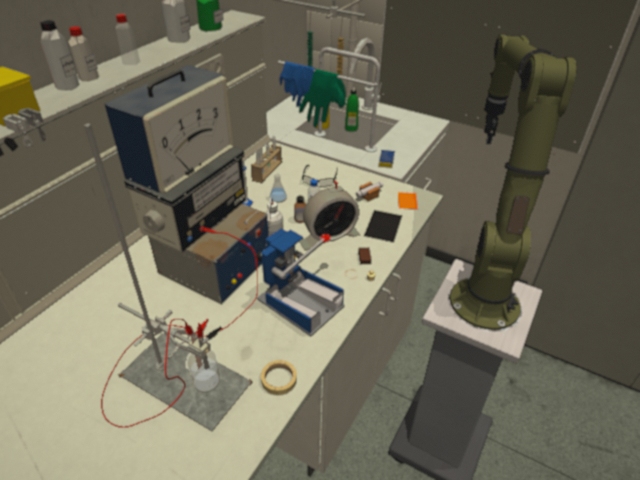

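The top view shows the bar in its wooden block at (475,246), the black mat at (425,293) and an orange look-alike at (497,298). The clamp is at (245,260) with its red lever tip at (296,250), the timer at (366,228), the tape at (143,303) and the sanding block at (353,298). Things that could be taken for the bar: the tube rack (441,108), a vial (365,115) and the silver bar with rings on wood (475,246). I choose the last and will check it in a crop.

```bash
cat >h.py <<'E'
from rig import *
import cv2,numpy as np
def ray(n,u,v,p=None):
    p=p or camera_params(n);K=np.array(p["intrinsics"]);T=np.array(p["world_to_cam"]);R=T[:3,:3]
    return -R.T@T[:3,3], R.T@np.linalg.inv(K)@[u,v,1]
def onz(n,u,v,z,p=None):
    c,d=ray(n,u,v,p);return np.round(c+d*(z-c[2])/d[2],1)
def px(n,P,p=None):
    p=p or camera_params(n);q=np.array(p["world_to_cam"])[:3]@[*P,1];q=np.array(p["intrinsics"])@q;return np.round(q[:2]/q[2],1)
E
python3 - <<'E'
from h import *
im=cv2.imread("pics/top1.png")
a=cv2.resize(im[190:320,385:525],None,fx=4,fy=4,interpolation=3)
b=cv2.resize(im[190:320,200:320],None,fx=4,fy=4,interpolation=3)
# crop must stay within 800 wide: two pictures
cv2.imwrite("pics/c1.png",a);cv2.imwrite("pics/c2.png",cv2.resize(b,None,fx=1.15,fy=1.15))
print(onz("top",475,246,33),onz("top",425,293,4),onz("top",296,250,175))
E
```

```text
[ 579.2 -338.5   33. ] [ 448.5 -192.9    4. ] [500.2 160.2 175. ]
```

View pics/c1.png

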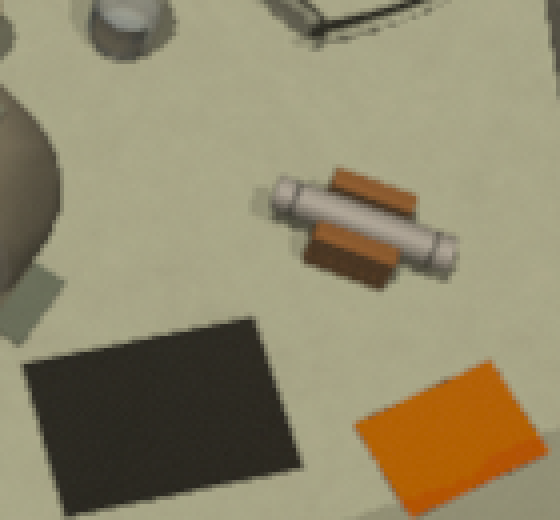

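View pics/c2.png

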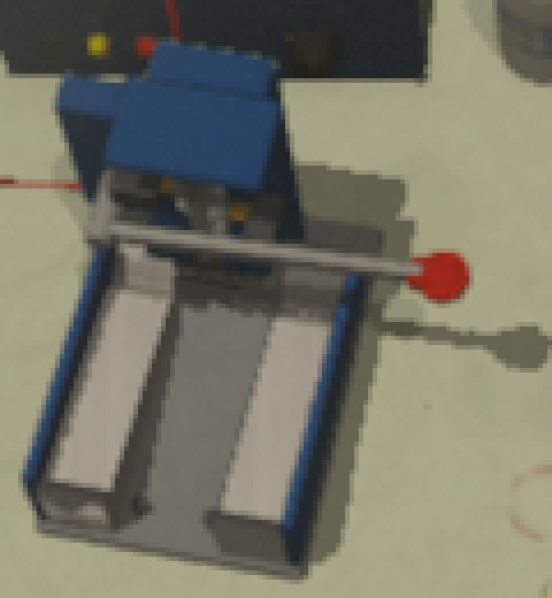

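The crops confirm the ringed silver bar, with ends at crop (276,196) and (455,254). The mat corners are at (22,364), (254,317), (302,466) and (66,516). In the second crop the lever tip is at (440,276), the blue cheek tops run (100,250)-(28,475) and (355,275)-(292,530), and the lever bar runs from (95,230) to (420,268).

```bash
python3 - <<'E'
from h import *
f=lambda u,v,z:onz("top",385+u/4,190+v/4,z)
g=lambda u,v,z:onz("top",200+u/4.6,190+v/4.6,z)
A,B=f(276,196,33),f(455,254,33);print("bar",A,B,(A+B)/2,np.linalg.norm(A-B),np.degrees(np.arctan2(*(A-B)[[1,0]])))
C=[f(*c,4) for c in((22,364),(254,317),(302,466),(66,516))];print("mat",C,np.mean(C,0))
print(np.degrees([np.arctan2(*(C[0]-C[1])[[1,0]]),np.arctan2(*(C[3]-C[2])[[1,0]])]))
print("tip",g(440,276,175),"lever",g(95,230,150),g(420,268,170))
print("cheeks",g(100,250,50),g(28,475,73),g(355,275,50),g(292,530,73), "front base",g(40,530,10),g(303,575,10))
print("timer px check",onz("top",366,250,0),onz("top",330,225,100),onz("top",400,240,100))
E
```

```text
bar [ 600.7 -281.2   33. ] [ 556.5 -402.7   33. ] [ 578.6  -341.95   33.  ] 129.28994547140934 70.00932118190235
mat [array([483.5, -98.9,   4. ]), array([ 520. , -264.2,    4. ]), array([ 409.7, -287.6,    4. ]), array([ 373.1, -123.8,    4. ])] [ 446.575 -193.625    4.   ]
[102.45171342 102.59545651]
tip [500.2 161.1 175. ] lever [539.1 359.6 150. ] [507.3 172.6 170. ]
cheeks [572.6 373.2  50. ] [419.  400.3  73. ] [556.8 217.8  50. ] [386.5 246.6  73. ] front base [407.5 402.4  10. ] [380.4 244.8  10. ]
timer px check [580.  -33.4   0. ] [609.7  71.6 100. ] [ 565.2 -118.3  100. ]
```

Call:
arm_command(targets=[{"hand": 6,"tx": 4.3,"ty": 2.8,"tz": 0,"wx": 0,"wy": 0,"wz": 7},{"hand": 6,"tx": 8.6,"ty": 5.6,"tz": 0,"wx": 0,"wy": 0,"wz": 14},{"hand": 6,"tx": 13,"ty": 8.5,"tz": -1,"wx": 0,"wy": 0,"wz": 21},{"hand": 6,"tx": 17.5,"ty": 11.5,"tz": -2,"wx": 0,"wy": 0,"wz": 28},{"hand": 6,"tx": 22,"ty": 14.5,"tz": -4,"wx": 0,"wy": 0,"wz": 35},{"hand": 6,"tx": 26.5,"ty": 17.5,"tz": -6,"wx": 0,"wy": 0,"wz": 42},{"hand": 6,"tx": 31,"ty": 20.5,"tz": -8,"wx": 0,"wy": 0,"wz": 50},{"hand": 6,"tx": 34,"ty": 22.4,"tz": -10,"wx": 0,"wy": 0,"wz": 50}], squeeze=60)

```text
t: 1.1
tcp_pos: [563.8, -384.1, 141.2]
tcp_rot: [-3.141, -0.002, 1.225]
force: [0.3, -0.6, 0.5]
opening: 60.0
grip_force: 0.0
```

```bash
python3 - <<'E'
from h import *
s=get_state();p=camera_params("wrist");cv2.imwrite("pics/w1.png",camera("wrist"));print(s["t"],s["tcp_pos"],s["tcp_rot"])
np.save("w1",np.vstack([np.c_[p["intrinsics"],[0,0,0]],p["world_to_cam"]]))
for P in((600.7,-281.2,33),(556.5,-402.7,33),(562.2,-387.1,33)):print(px("wrist",P,p))
E
```

```text
1.1 [ 563.80925196 -384.06252801  141.17930291] [-3.14144539e+00 -1.79951209e-03  1.22464415e+00]
[315.1  46.8]
[314.2 270.7]
[314.4 245.4]
```

View pics/w1.png

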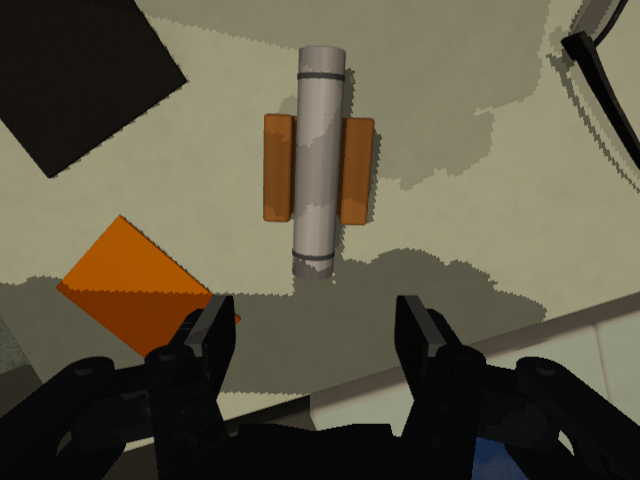

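The wrist view shows the bar from (322,50) to (313,268), held in the block. That is about 2° off my estimate.

```bash
python3 - <<'E'
from h import *
m=np.load("w1.npy");p={"intrinsics":m[:3,:3],"world_to_cam":m[3:]}
A,B=onz("w",322,48,33,p),onz("w",313,272,33,p);d=(A-B)/np.linalg.norm(A-B)
print(A,B,(A+B)/2,np.linalg.norm(A-B),np.degrees(np.arctan2(d[1],d[0])),"grasp",B+17*d)
print([px("w",(563.8,-384.1,z),p) for z in(141,50,34)])
C=(A+B)/2;print(C-48*d)
E
```

```text
[ 604. -283.   33.] [ 555.5 -403.3   33. ] [ 579.75 -343.15   33.  ] 129.70867357274147 68.04273981560199 grasp [ 561.85655255 -387.53312841   33.        ]
[array([315.4, 321.9]), array([315.2, 248.2]), array([315.2, 240.7])]
[ 561.80208691 -387.66822566   33.        ]
```

Call:
arm_command(targets=[{"hand": 6,"tx": 0.05,"ty": -0.1,"tz": -2.5,"wx": 0,"wy": 0,"wz": -2},{"hand": 6,"tx": 0.05,"ty": -0.1,"tz": -5.5,"wx": 0,"wy": 0,"wz": -2},{"hand": 6,"tx": 0.05,"ty": -0.1,"tz": -8.5,"wx": 0,"wy": 0,"wz": -2},{"hand": 6,"tx": 0.05,"ty": -0.1,"tz": -10.3,"wx": 0,"wy": 0,"wz": -2},{"hand": 6,"tx": 0.05,"ty": -0.1,"tz": -10.7,"wx": 0,"wy": 0,"wz": -2},{"hand": 6,"tx": 0.05,"ty": -0.1,"tz": -10.7,"wx": 0,"wy": 0,"wz": -2},{"hand": 3.2,"tx": 0.05,"ty": -0.1,"tz": -10.7,"wx": 0,"wy": 0,"wz": -2},{"hand": 3.2,"tx": 0.05,"ty": -0.1,"tz": -10.7,"wx": 0,"wy": 0,"wz": -2}])

```text
t: 2.15
tcp_pos: [562.6, -388.5, 36.5]
tcp_rot: [3.14, 0.001, 1.186]
force: [-0.2, 0.0, 0.5]
opening: 31.9
grip_force: 0.0
```

Call:
arm_command(targets=[{"hand": 1.5,"tx": 0,"ty": 0,"tz": -0.1,"wx": 0,"wy": 0,"wz": 0},{"hand": 1.5,"tx": 0,"ty": 0,"tz": -0.1,"wx": 0,"wy": 0,"wz": 0},{"hand": 1.5,"tx": 0,"ty": 0,"tz": -0.1,"wx": 0,"wy": 0,"wz": 0},{"hand": 1.5,"tx": 0,"ty": 0,"tz": -0.1,"wx": 0,"wy": 0,"wz": 0},{"hand": 1.5,"tx": 0,"ty": 0,"tz": 0.5,"wx": 0,"wy": 0,"wz": 0},{"hand": 1.5,"tx": 0,"ty": 0,"tz": 2,"wx": 0,"wy": 0,"wz": 0},{"hand": 1.5,"tx": 0,"ty": 0,"tz": 4,"wx": 0,"wy": 0,"wz": 0},{"hand": 1.5,"tx": 0,"ty": 0,"tz": 6.5,"wx": 0,"wy": 0,"wz": 0}], squeeze=80)

```text
t: 3.15
tcp_pos: [561.9, -388.0, 101.7]
tcp_rot: [-3.141, 0.0, 1.186]
force: [0.8, -0.0, -1.9]
opening: 22.9
grip_force: 78.7
```

```bash
python3 - <<'E'
from h import *
s=get_state();p=camera_params("wrist");im=camera("wrist");cv2.imwrite("pics/w2.png",im);print(s["t"],s["tcp_pos"],s["tcp_rot"],s["force"],s["wrist_torque"],s["opening"])
E
```

```text
3.15 [ 561.88852683 -388.01152793  101.73033369] [-3.14139914e+00  2.22509072e-05  1.18574580e+00] [ 0.84221789 -0.03398354 -1.88969318] [-0.11807552  0.04379082  0.00460515] 22.91585997101385
```

View pics/w2.png

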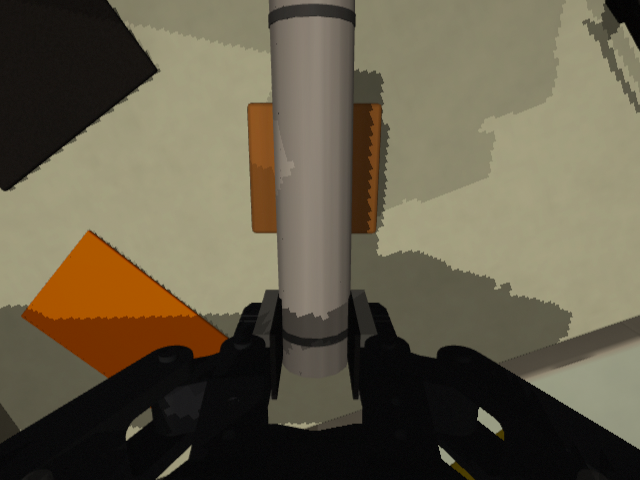

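```bash
python3 - <<'E'
from h import *
p=camera_params("wrist");s=get_state();t=s["tcp_pos"];d=np.array([np.cos(s["tcp_rot"][2]),np.sin(s["tcp_rot"][2]),0]);n=np.array([-d[1],d[0],0])
for zo in(-6,-2,0):
  for a in(-17,-8,85):
    P=t+d*a+[0,0,zo];print(zo,a,px("w",P,p),px("w",P+13*n,p)[0]-px("w",P-13*n,p)[0])
E
```

```text
-6 -17 [315.  354.7] -67.5
-6 -8 [315.1 333.7] -68.5
-6 85 [315.5  69.5] -82.30000000000001
-2 -17 [315.1 360.5] -69.19999999999999
-2 -8 [315.1 339.1] -70.30000000000001
-2 85 [315.6  67.8] -84.80000000000001
0 -17 [315.1 363.6] -70.09999999999997
0 -8 [315.2 341.9] -71.30000000000001
0 85 [315.7  66.9] -86.19999999999999
```

Call:
arm_command(targets=[{"hand": 1.5,"tx": -2,"ty": 3,"tz": 0,"wx": 0,"wy": 0,"wz": 7},{"hand": 1.5,"tx": -4.5,"ty": 6.5,"tz": 0,"wx": 0,"wy": 0,"wz": 14},{"hand": 1.5,"tx": -7.5,"ty": 10.5,"tz": 0,"wx": 0,"wy": 0,"wz": 21},{"hand": 1.5,"tx": -9.5,"ty": 13.5,"tz": -1,"wx": 0,"wy": 0,"wz": 28},{"hand": 1.5,"tx": -10.5,"ty": 14.75,"tz": -3,"wx": 0,"wy": 0,"wz": 34.5},{"hand": 1.5,"tx": -10.5,"ty": 14.75,"tz": -5,"wx": 0,"wy": 0,"wz": 34.5},{"hand": 1.5,"tx": -10.5,"ty": 14.75,"tz": -6.5,"wx": 0,"wy": 0,"wz": 34.5},{"hand": 1.5,"tx": -10.5,"ty": 14.75,"tz": -7,"wx": 0,"wy": 0,"wz": 34.5}])

```text
t: 4.2
tcp_pos: [456.9, -240.6, 29.8]
tcp_rot: [-3.141, -0.001, 1.787]
force: [-0.4, 0.1, -2.8]
opening: 23.0
grip_force: 79.0
```

```bash
python3 - <<'E'
from h import *
s=get_state();print(s["t"],s["tcp_pos"],s["tcp_rot"],s["force"])
p=camera_params("side");im=camera("side");m=px("side",(450,-195,25),p).astype(int);print(m)
cv2.imwrite("pics/s2.png",cv2.resize(im[m[1]-50:m[1]+50,m[0]-65:m[0]+65],None,fx=6,fy=6,interpolation=3))
E
```

```text
4.2 [ 456.85749216 -240.63336475   29.82155475] [-3.14117088e+00 -5.54497451e-04  1.78747801e+00] [-0.4225902   0.06138868 -2.80498524]
[382 220]
```

View pics/s2.png

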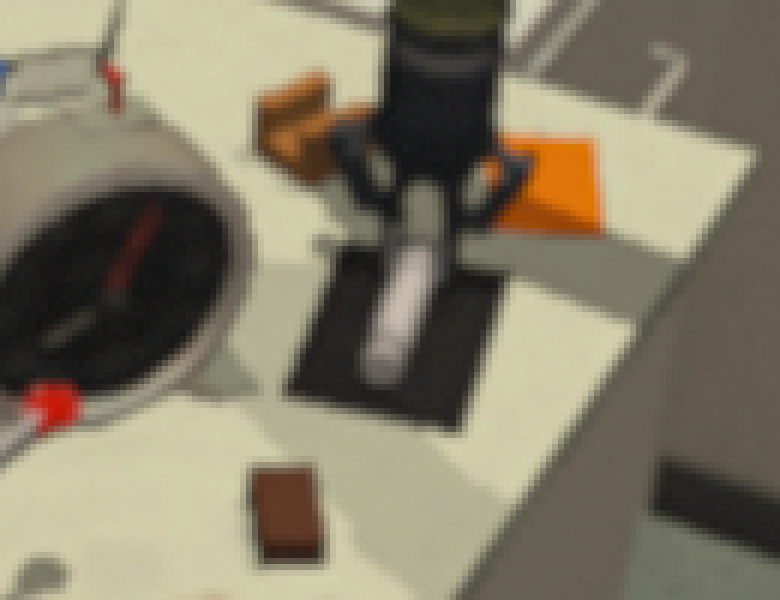

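The side crop shows the bar held level over the black mat, from (420,230) to (380,380) in the crop and well inside the mat's edges.

Call:
arm_command(targets=[{"hand": 1.5,"tx": 0,"ty": 0,"tz": -0.5,"wx": 0,"wy": 0,"wz": 0},{"hand": 1.5,"tx": 0,"ty": 0,"tz": -0.9,"wx": 0,"wy": 0,"wz": 0},{"hand": 1.5,"tx": 0,"ty": 0,"tz": -1.05,"wx": 0,"wy": 0,"wz": 0},{"hand": 1.5,"tx": 0,"ty": 0,"tz": -1.05,"wx": 0,"wy": 0,"wz": 0},{"hand": 2.7,"tx": 0,"ty": 0,"tz": -1.05,"wx": 0,"wy": 0,"wz": 0},{"hand": 3.2,"tx": 0,"ty": 0,"tz": -1.05,"wx": 0,"wy": 0,"wz": 0},{"hand": 4,"tx": 0,"ty": 0,"tz": -1.05,"wx": 0,"wy": 0,"wz": 0},{"hand": 4.5,"tx": 0,"ty": 0,"tz": -1.05,"wx": 0,"wy": 0,"wz": 0}])

```text
t: 5.25
tcp_pos: [457.1, -240.6, 19.9]
tcp_rot: [3.141, 0.0, 1.788]
force: [-0.5, -0.8, -0.4]
opening: 44.8
grip_force: 0.0
```

Call:
arm_command(targets=[{"hand": 5,"tx": 0,"ty": 0,"tz": 1,"wx": 0,"wy": 0,"wz": 0},{"hand": 5,"tx": 0,"ty": 0,"tz": 4,"wx": 0,"wy": 0,"wz": 0},{"hand": 5,"tx": -0.3,"ty": 1.2,"tz": 7,"wx": 0,"wy": 0,"wz": 0},{"hand": 5,"tx": -0.8,"ty": 3.6,"tz": 8,"wx": 0,"wy": 0,"wz": 0},{"hand": 5,"tx": -1.0,"ty": 4.7,"tz": 8,"wx": 0,"wy": 0,"wz": 0},{"hand": 5,"tx": -1.0,"ty": 4.7,"tz": 8,"wx": 0,"wy": 0,"wz": 0},{"hand": 5,"tx": -1.0,"ty": 4.7,"tz": 8,"wx": 0,"wy": 0,"wz": 0},{"hand": 5,"tx": -1.0,"ty": 4.7,"tz": 8,"wx": 0,"wy": 0,"wz": 0}])

```text
t: 6.25
tcp_pos: [446.8, -194.2, 99.3]
tcp_rot: [-3.141, -0.001, 1.787]
force: [1.2, 1.4, 0.5]
opening: 49.6
grip_force: 0.0
```

```bash
python3 - <<'E'
from h import *
s=get_state();p=camera_params("wrist");im=camera("wrist");cv2.imwrite("pics/w3.png",im);print(s["t"],s["tcp_pos"],s["tcp_rot"],s["force"])
np.save("w3",np.vstack([np.c_[p["intrinsics"],[0,0,0]],p["world_to_cam"]]))
E
```

```text
6.25 [ 446.78836656 -194.23487002   99.33767309] [-3.14114659e+00 -6.48902813e-04  1.78668595e+00] [1.15755939 1.38317264 0.48683617]
```

View pics/w3.png

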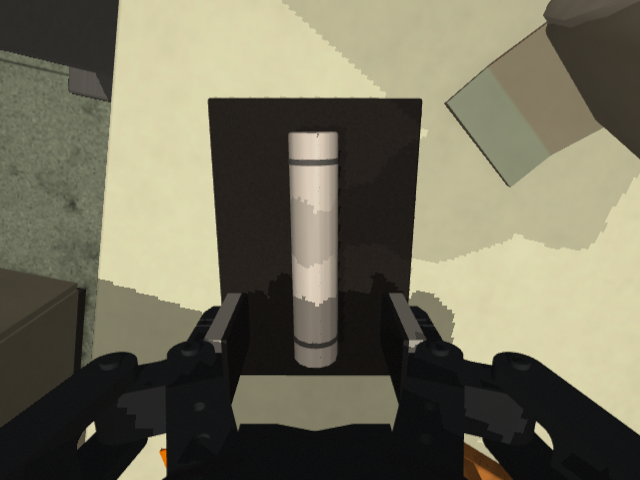

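The bar lies flat on the black mat from (313,132) to (315,362), with the mat's edges at columns 210-420.

```bash
python3 - <<'E'
from h import *
m=np.load("w3.npy");p={"intrinsics":m[:3,:3],"world_to_cam":m[3:]}
A,B=onz("w",313.5,134,17,p),onz("w",315.5,363,17,p);d=(A-B)/np.linalg.norm(A-B)
print(A,B,(A+B)/2,np.linalg.norm(A-B),np.degrees(np.arctan2(d[1],d[0])))
print(px("w",(446.8,-194.2,17),p), px("w",(446.6,-193.6,4),p))
E
```

```text
[ 431.5 -131.9   17. ] [ 461.3 -262.    17. ] [ 446.4  -196.95   17.  ] 133.46928485610462 102.9013065129864
[316.3 253.3] [316.1 245.6]
```

Call:
arm_command(targets=[{"hand": 5,"tx": -0.05,"ty": -0.2,"tz": -3,"wx": 0,"wy": 0,"wz": 0.3},{"hand": 5,"tx": -0.05,"ty": -0.2,"tz": -6,"wx": 0,"wy": 0,"wz": 0.3},{"hand": 5,"tx": -0.05,"ty": -0.2,"tz": -7.6,"wx": 0,"wy": 0,"wz": 0.3},{"hand": 4,"tx": -0.05,"ty": -0.2,"tz": -8.05,"wx": 0,"wy": 0,"wz": 0.3},{"hand": 1.5,"tx": -0.05,"ty": -0.2,"tz": -8.05,"wx": 0,"wy": 0,"wz": 0.3},{"hand": 1.5,"tx": -0.05,"ty": -0.2,"tz": -8.05,"wx": 0,"wy": 0,"wz": 0.3},{"hand": 1.5,"tx": -0.05,"ty": -0.2,"tz": -8.05,"wx": 0,"wy": 0,"wz": 0.3},{"hand": 1.5,"tx": -0.05,"ty": -0.2,"tz": -8.05,"wx": 0,"wy": 0,"wz": 0.3}])

```text
t: 7.3
tcp_pos: [446.9, -195.9, 19.9]
tcp_rot: [3.141, 0.001, 1.793]
force: [-0.0, 0.3, 1.3]
opening: 23.3
grip_force: 78.8
```

Call:
arm_command(targets=[{"hand": 1.5,"tx": 0,"ty": 0,"tz": 2,"wx": 0,"wy": 0,"wz": 0},{"hand": 1.5,"tx": 0,"ty": 0,"tz": 6,"wx": 0,"wy": 0,"wz": 0},{"hand": 1.5,"tx": 0,"ty": 0,"tz": 11,"wx": 0,"wy": 0,"wz": 0},{"hand": 1.5,"tx": -0.3,"ty": 3,"tz": 14.5,"wx": 0,"wy": 0,"wz": 0},{"hand": 1.5,"tx": -0.6,"ty": 8,"tz": 16,"wx": 0,"wy": 0,"wz": 0},{"hand": 1.5,"tx": -0.8,"ty": 14,"tz": 16,"wx": 0,"wy": 0,"wz": -5},{"hand": 1.5,"tx": -1,"ty": 20,"tz": 16,"wx": 0,"wy": 0,"wz": -10},{"hand": 1.5,"tx": -1,"ty": 26,"tz": 16,"wx": 0,"wy": 0,"wz": -15}])

```text
t: 8.3
tcp_pos: [436.0, 66.1, 179.4]
tcp_rot: [3.141, 0.001, 1.528]
force: [1.3, -0.3, -1.6]
opening: 22.9
grip_force: 78.9
```

Call:
arm_command(targets=[{"hand": 1.5,"tx": -0.8,"ty": 5,"tz": 0,"wx": 0,"wy": 0,"wz": -2},{"hand": 1.5,"tx": -1.2,"ty": 10,"tz": 0,"wx": 0,"wy": 0,"wz": -4},{"hand": 1.5,"tx": -1,"ty": 15,"tz": 0,"wx": 0,"wy": 0,"wz": -6},{"hand": 1.5,"tx": -0.5,"ty": 20,"tz": -1,"wx": 0,"wy": 0,"wz": -7.5},{"hand": 1.5,"tx": 0,"ty": 24,"tz": -2.5,"wx": 0,"wy": 0,"wz": -7.5},{"hand": 1.5,"tx": 0.1,"ty": 25.2,"tz": -4,"wx": 0,"wy": 0,"wz": -7.5},{"hand": 1.5,"tx": 0.1,"ty": 25.2,"tz": -5,"wx": 0,"wy": 0,"wz": -7.5},{"hand": 1.5,"tx": 0.1,"ty": 25.2,"tz": -5,"wx": 0,"wy": 0,"wz": -7.5}])

```text
t: 9.3
tcp_pos: [437.2, 314.9, 128.5]
tcp_rot: [-3.141, 0.002, 1.4]
force: [0.8, -1.1, -2.2]
opening: 23.2
grip_force: 78.9
```

```bash
python3 - <<'E'
from h import *
s=get_state();p=camera_params("wrist");im=camera("wrist");cv2.imwrite("pics/w4.png",im);print(s["t"],s["tcp_pos"],s["tcp_rot"],s["force"])
np.save("w4",np.vstack([np.c_[p["intrinsics"],[0,0,0]],p["world_to_cam"]]))
E
```

```text
9.3 [437.16125946 314.93912917 128.46933455] [-3.14054511e+00  2.13766228e-03  1.39950438e+00] [ 0.76324317 -1.11103599 -2.18227355]
```

View pics/w4.png

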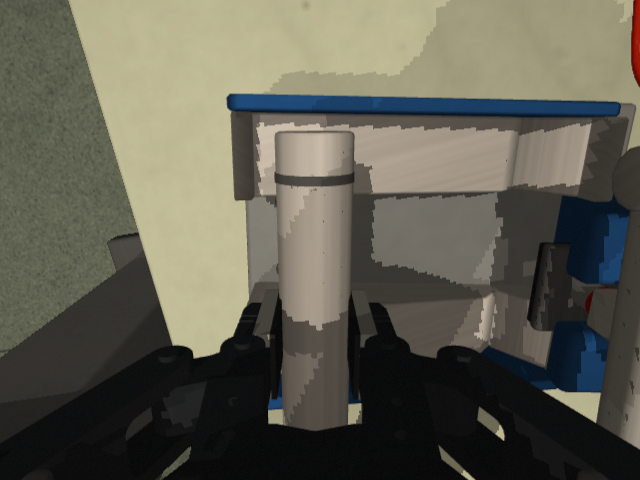

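```bash
cat >>h.py <<'E'
def W(P,v=(547.9,298.9),yaw=-10):
    a=np.radians(yaw);c,s=np.cos(a),np.sin(a);return np.array([v[0]+c*P[0]-s*P[1],v[1]+s*P[0]+c*P[1],P[2]])
E
python3 - <<'E'
from h import *
from scipy.optimize import least_squares
m=np.load("w4.npy");p={"intrinsics":m[:3,:3],"world_to_cam":m[3:]}
h=lambda x:50.8-.1763*(x+112)
obs=[((-11.5,73,33.1),(518,128),'u'),((-11.5,32,33.1),(508,190),'u'),((-100,73,h(-100)+18),(None,111.5),'v'),((-60,73,h(-60)+18),(None,113),'v'),((-30,73,h(-30)+18),(None,114),'v'),((-100,32,h(-100)),(None,194),'v'),((-60,32,h(-60)),(None,193),'v')]
v,y=(547.9,298.9),-10
for P,o,k in obs:print(P,px("w",W(P,v,y),p),o)
def res(q):
    r=[]
    for P,o,k in obs:
        u=px("w",W(P,q[:2],q[2]),p);r.append(u[0]-o[0] if k=='u' else u[1]-o[1])
    return r
s=least_squares(res,[547.9,298.9,-10],diff_step=1e-2);print(s.x,np.round(s.fun,1))
for q in(s.x,):print("rt",W((-112,0,64),q[:2],q[2]),"tip",W((-23,-144,175),q[:2],q[2]))
s=get_state();print(s["tcp_pos"],s["tcp_rot"])
E
```

```text
(-11.5, 73, 33.1) [504.1 109.6] (518, 128)
(-11.5, 32, 33.1) [494.4 186.2] (508, 190)
(-100, 73, 66.6844) [342.6 106.1] (None, 111.5)
(-60, 73, 59.6324) [426.5 107.1] (None, 113)
(-30, 73, 54.343399999999995) [485.6 107.9] (None, 114)
(-100, 32, 48.6844) [338.5 189.7] (None, 194)
(-60, 32, 41.6324) [411.6 188.1] (None, 193)
[554.92811594 294.70566808 -10.33572903] [ 0.4 -0.4  0.  -0.1 -0.1  0.2 -0.2]
rt [444.74550102 314.80022876  64.        ] tip [506.46546522 157.16886761 175.        ]
[437.74207356 315.07724527 129.22996447] [3.14135458e+00 1.34662971e-03 1.39887433e+00]
```

The wrist view shows the bar above the two rails. The left cheek edge is at row about 112, the inner edge of the rail at row 194 and the vee kink at (513,160). The fit puts the bar within about 1 mm sideways.

Call:
arm_command(targets=[{"hand": 1.5,"tx": 0.4,"ty": 0,"tz": -1.5,"wx": 0,"wy": 0,"wz": -0.4},{"hand": 1.5,"tx": 0.4,"ty": 0,"tz": -3.5,"wx": 0,"wy": 0,"wz": -0.4},{"hand": 1.5,"tx": 0.4,"ty": 0,"tz": -5,"wx": 0,"wy": 0,"wz": -0.4},{"hand": 1.5,"tx": 0.4,"ty": 0,"tz": -5.5,"wx": 0,"wy": 0,"wz": -0.4},{"hand": 1.5,"tx": 0.4,"ty": 0,"tz": -5.8,"wx": 0,"wy": 0,"wz": -0.4},{"hand": 1.5,"tx": 0.4,"ty": 0,"tz": -5.9,"wx": 0,"wy": 0,"wz": -0.4},{"hand": 1.5,"tx": 0.4,"ty": 0,"tz": -6,"wx": 0,"wy": 0,"wz": -0.4},{"hand": 1.5,"tx": 0.4,"ty": 0,"tz": -6,"wx": 0,"wy": 0,"wz": -0.4}])

```text
t: 10.35
tcp_pos: [441.7, 316.5, 69.6]
tcp_rot: [3.141, -0.0, 1.393]
force: [-0.4, -0.3, -2.0]
opening: 23.2
grip_force: 78.9
```

```bash
python3 - <<'E'
from h import *
s=get_state();im=camera("wrist");print(s["t"],s["tcp_pos"],s["tcp_rot"],s["force"]);cv2.imwrite("pics/w5.png",im)
E
```

```text
10.35 [441.67610884 316.49254107  69.6028795 ] [ 3.14107197e+00 -1.87034296e-04  1.39326679e+00] [-0.44277276 -0.317484   -1.98386069]
```

View pics/w5.png

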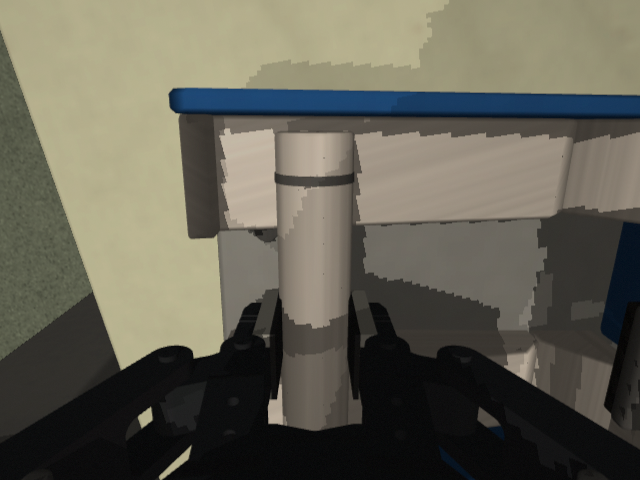

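Call:
arm_command(targets=[{"hand": 1.5,"tx": 0,"ty": -0.1,"tz": -0.2,"wx": 0,"wy": 0,"wz": 0},{"hand": 1.5,"tx": 0,"ty": -0.1,"tz": -0.25,"wx": 0,"wy": 0,"wz": 0},{"hand": 1.5,"tx": 0,"ty": -0.1,"tz": -0.25,"wx": 0,"wy": 0,"wz": 0},{"hand": 5,"tx": 0,"ty": -0.1,"tz": -0.25,"wx": 0,"wy": 0,"wz": 0},{"hand": 8.5,"tx": 0,"ty": -0.1,"tz": 1,"wx": 0,"wy": 0,"wz": 0},{"hand": 8.5,"tx": 0,"ty": -0.1,"tz": 6,"wx": 0,"wy": 0,"wz": 0},{"hand": 8.5,"tx": 0,"ty": -0.1,"tz": 12,"wx": 0,"wy": 0,"wz": 0},{"hand": 8.5,"tx": 0,"ty": -0.1,"tz": 14,"wx": 0,"wy": 0,"wz": 0}])

```text
t: 11.4
tcp_pos: [442.7, 317.4, 214.1]
tcp_rot: [3.136, -0.004, 1.394]
force: [0.6, 0.8, 0.4]
opening: 85.0
grip_force: 0.0
```

Call:
arm_command(targets=[{"hand": 6,"tx": 0,"ty": -3,"tz": 2,"wx": 0,"wy": 0,"wz": 0},{"hand": 3,"tx": 1,"ty": -7,"tz": 3,"wx": 0,"wy": 0,"wz": 0},{"hand": 0,"tx": 3,"ty": -11,"tz": 3,"wx": 0,"wy": 0,"wz": 0},{"hand": 0,"tx": 5,"ty": -14.5,"tz": 3,"wx": 0,"wy": 0,"wz": 0},{"hand": 0,"tx": 6.1,"ty": -15.7,"tz": 3,"wx": 0,"wy": 0,"wz": 0},{"hand": 0,"tx": 6.1,"ty": -15.7,"tz": 3,"wx": 0,"wy": 0,"wz": 0},{"hand": 0,"tx": 6.1,"ty": -15.7,"tz": 3,"wx": 0,"wy": 0,"wz": 0},{"hand": 0,"tx": 6.1,"ty": -15.7,"tz": 3,"wx": 0,"wy": 0,"wz": 0}])

```text
t: 12.4
tcp_pos: [501.7, 160.2, 239.5]
tcp_rot: [3.142, -0.0, 1.396]
force: [0.8, 0.0, 0.1]
opening: 0.4
grip_force: 0.0
```

```bash
python3 - <<'E'
from h import *
s=get_state();p=camera_params("wrist");im=camera("wrist");print(s["t"],s["tcp_pos"],s["tcp_rot"],s["opening"],s["force"])
np.save("w6",np.vstack([np.c_[p["intrinsics"],[0,0,0]],p["world_to_cam"]]))
print("cam",ray("w",320,240,p)[0]-s["tcp_pos"])
ps=camera_params("side");si=camera("side");a=px("side",(540,260,80),ps).astype(int);print(a)
cs=si[a[1]-50:a[1]+50,a[0]-65:a[0]+65]
cv2.imwrite("pics/s6.png",cs)
# composite: wrist left (400x300) , side crop right
c=np.hstack([cv2.resize(im,(400,300)),cv2.resize(cs,(400,300),interpolation=3)]);
q=camera("top");b=q[190:320,200:320];cv2.imwrite("pics/c6.png",np.vstack([c,np.hstack([cv2.resize(b,(277,300),interpolation=3),np.zeros((300,123,3),np.uint8),cv2.resize(im[200:440,180:500],(400,300))])]))
hs=cv2.cvtColor(im,40);r=cv2.inRange(hs,(0,180,80),(6,255,255))|cv2.inRange(hs,(174,180,80),(180,255,255))
n,l,st,ce=cv2.connectedComponentsWithStats(r);i=1+np.argmax(st[1:,4]);print(st[i],ce[i]);
for z in(160,175):print(z,onz("w",*ce[i],z,p))
E
```

```text
12.4 [501.70185734 160.22117983 239.45733778] [ 3.14153314e+00 -1.49806516e-04  1.39638225e+00] 0.41988459676647527 [0.80967961 0.04332685 0.10992356]
cam [ 11.32401824  67.22510334 131.62709964]
[298 273]
[ 289  230   58   58 2036] [314.85658153 260.03290766]
160 [500.8 157.1 160. ]
175 [501.6 162.1 175. ]
```

View pics/c6.png

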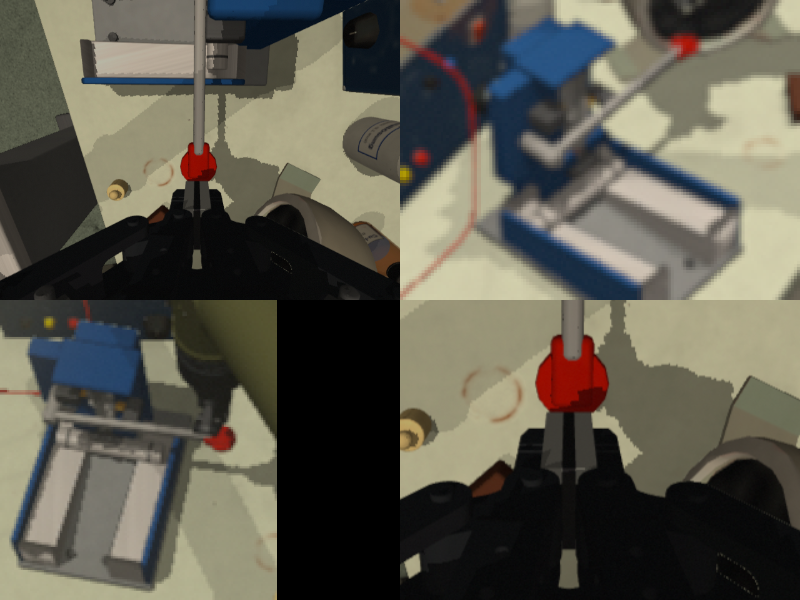

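The crops show the bar rolled into the vee, with its rings visible at both ends under the foot. The red tip is right under the closed fingers, at wrist pixel about (317,266).

Call:
arm_command(targets=[{"hand": 0,"tx": 0,"ty": 0,"tz": -3.5,"wx": 0,"wy": 0,"wz": 0},{"hand": 0,"tx": 0,"ty": 0,"tz": -5,"wx": 0,"wy": 0,"wz": 0},{"hand": 0,"tx": 0,"ty": 0,"tz": -6,"wx": 0,"wy": 0,"wz": 0},{"hand": 0,"tx": 0,"ty": 0,"tz": -7,"wx": 0,"wy": 0,"wz": 0},{"hand": 0,"tx": 0,"ty": 0,"tz": -8,"wx": 0,"wy": 0,"wz": 0},{"hand": 0,"tx": 0,"ty": 0,"tz": -8.6,"wx": 0,"wy": 0,"wz": 0},{"hand": 0,"tx": 0,"ty": 0,"tz": -8.8,"wx": 0,"wy": 0,"wz": 0},{"hand": 0,"tx": 0,"ty": 0,"tz": -8.8,"wx": 0,"wy": 0,"wz": 0}])

```text
t: 13.55
tcp_pos: [502.3, 157.9, 151.7]
tcp_rot: [-3.141, 0.002, 1.393]
force: [-4.7, -3.0, 6.8]
opening: -0.2
grip_force: 3.6
```

Call:
arm_command(targets=[{"hand": 0,"tx": 0,"ty": 0,"tz": -0.1,"wx": 0,"wy": 0,"wz": 0},{"hand": 0,"tx": 0,"ty": 0,"tz": -0.2,"wx": 0,"wy": 0,"wz": 0},{"hand": 0,"tx": 0,"ty": 0,"tz": -0.3,"wx": 0,"wy": 0,"wz": 0},{"hand": 0,"tx": 0,"ty": 0,"tz": -0.4,"wx": 0,"wy": 0,"wz": 0},{"hand": 0,"tx": 0,"ty": 0,"tz": -0.4,"wx": 0,"wy": 0,"wz": 0},{"hand": 0,"tx": 0,"ty": 0,"tz": -0.4,"wx": 0,"wy": 0,"wz": 0},{"hand": 0,"tx": 0,"ty": 0,"tz": -0.4,"wx": 0,"wy": 0,"wz": 0},{"hand": 0,"tx": 0,"ty": 0,"tz": -0.4,"wx": 0,"wy": 0,"wz": 0}])

```text
t: 14.55
tcp_pos: [502.6, 157.9, 150.1]
tcp_rot: [3.141, 0.003, 1.393]
force: [-9.8, -6.1, 22.4]
opening: 0.1
grip_force: 10.6
```

Call:
arm_command(targets=[{"hand": 0,"tx": 0,"ty": 0,"tz": 2,"wx": 0,"wy": 0,"wz": 0},{"hand": 0,"tx": 0,"ty": 0,"tz": 4.5,"wx": 0,"wy": 0,"wz": 0},{"hand": 0,"tx": 0,"ty": 0,"tz": 5,"wx": 0,"wy": 0,"wz": 0},{"hand": 0,"tx": 0,"ty": 0,"tz": 5,"wx": 0,"wy": 0,"wz": 0},{"hand": 0,"tx": 0,"ty": 0,"tz": 3,"wx": 0,"wy": 0,"wz": 0},{"hand": 0,"tx": 0,"ty": 0,"tz": 1.3,"wx": 0,"wy": 0,"wz": 0},{"hand": 0,"tx": 0,"ty": 0,"tz": 0.2,"wx": 0,"wy": 0,"wz": 0},{"hand": 0,"tx": 0,"ty": 0,"tz": 0.1,"wx": 0,"wy": 0,"wz": 0}])

```text
t: 15.55
tcp_pos: [502.9, 157.4, 149.4]
tcp_rot: [-3.141, 0.003, 1.393]
force: [-6.4, -6.3, 26.5]
opening: -0.1
grip_force: 25.6
```

Call:
arm_command(targets=[{"hand": 0,"tx": 0,"ty": 0,"tz": -0.1,"wx": 0,"wy": 0,"wz": 0},{"hand": 0,"tx": 0,"ty": 0,"tz": -0.1,"wx": 0,"wy": 0,"wz": 0},{"hand": 0,"tx": 0,"ty": 0,"tz": 2,"wx": 0,"wy": 0,"wz": 0},{"hand": 0,"tx": 0,"ty": 0,"tz": 4.5,"wx": 0,"wy": 0,"wz": 0},{"hand": 0,"tx": 0,"ty": 0,"tz": 5,"wx": 0,"wy": 0,"wz": 0},{"hand": 0,"tx": 0,"ty": 0,"tz": 5,"wx": 0,"wy": 0,"wz": 0},{"hand": 0,"tx": 0,"ty": 0,"tz": 5,"wx": 0,"wy": 0,"wz": 0},{"hand": 0,"tx": 0,"ty": 0,"tz": 5,"wx": 0,"wy": 0,"wz": 0}])

```text
t: 16.55
tcp_pos: [502.0, 158.3, 197.4]
tcp_rot: [-3.14, 0.0, 1.393]
force: [0.1, -0.9, -0.3]
opening: 0.1
grip_force: 0.0
```

```bash
python3 - <<'E'
from h import *
s=get_state();print(s["t"],s["tcp_pos"],s["force"])
p=camera_params("side");si=camera("side");cv2.imwrite("pics/s7.png",si)
v=(550,298)
for n,P in dict(vee=(0,0,40),solefoot0=(0,0,92),contact=(0,0,53),tip=(-23,-144,175)).items():print(n,px("side",W(P,v),p))
o=cv2.imread("pics/s6.png")
a=px("side",(540,260,80),p).astype(int)
n=si[a[1]-50:a[1]+50,a[0]-65:a[0]+65]
c=lambda i:cv2.resize(i[25:75,5:65],(400,333),interpolation=cv2.INTER_CUBIC)
cv2.imwrite("pics/c7.png",np.hstack([c(o),c(n)]))
E
```

```text
16.55 [501.95762369 158.29679467 197.40561815] [ 0.14868243 -0.87683112 -0.3460726 ]
vee [289.5 288.1]
solefoot0 [289.1 276.5]
contact [289.4 285.3]
tip [324.7 236.9]
```

View pics/c7.png

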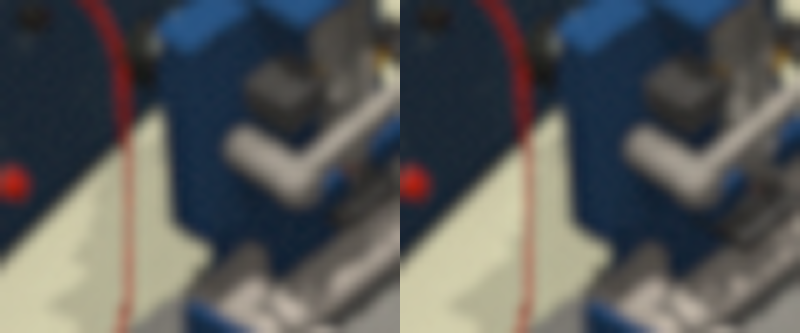

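I've now viewed 12 pictures, over the limit of 10, so I won't view any more and will compare the foot numerically from here on.

Call:
arm_command(targets=[{"hand": 0,"tx": 0,"ty": 0,"tz": -2,"wx": 0,"wy": 0,"wz": 0},{"hand": 0,"tx": 0,"ty": 0,"tz": -3.7,"wx": 0,"wy": 0,"wz": 0},{"hand": 0,"tx": 0,"ty": 0,"tz": -4.8,"wx": 0,"wy": 0,"wz": 0},{"hand": 0,"tx": 0,"ty": 0,"tz": -5,"wx": 0,"wy": 0,"wz": 0},{"hand": 0,"tx": 0,"ty": 0,"tz": -5,"wx": 0,"wy": 0,"wz": 0},{"hand": 0,"tx": 0,"ty": 0,"tz": -3,"wx": 0,"wy": 0,"wz": 0},{"hand": 0,"tx": 0,"ty": 0,"tz": 0,"wx": 0,"wy": 0,"wz": 0},{"hand": 0,"tx": 0,"ty": 0,"tz": 0,"wx": 0,"wy": 0,"wz": 0}])

```text
t: 17.6
tcp_pos: [503.3, 159.4, 199.8]
tcp_rot: [3.139, -0.002, 1.394]
force: [-0.5, -0.1, -1.5]
opening: 0.2
grip_force: 0.0
```

```bash
cat >cmp.py <<'E'
from h import *
import sys
def shift(a,b,x0,x1,y0,y1):
    # vertical sub-pixel shift of the patch a -> b by template matching on enlarged pictures
    k=8;f=lambda i:cv2.resize(cv2.cvtColor(i,6),None,fx=k,fy=k,interpolation=3)
    A=f(a[y0-8:y1+8,x0-4:x1+4]);B=f(b[y0-8:y1+8,x0-4:x1+4])
    t=A[8*k:-8*k,4*k:-4*k];r=cv2.matchTemplate(B,t,5);_,m,_,l=cv2.minMaxLoc(r);return (l[0]-4*k)/k,(l[1]-8*k)/k,round(m,3)
E
python3 - <<'E'
from cmp import *
s=get_state();print(s["t"],s["tcp_pos"],s["force"])
cv2.imwrite("pics/s8.png",camera("side"))
a,b=[cv2.imread(f"pics/s{i}.png") for i in(7,8)]
d=cv2.absdiff(a,b).max(2);ys,xs=np.where(d[240:310,240:350]>25);print("diff box",xs.min()+240,xs.max()+240,ys.min()+240,ys.max()+240,len(xs))
np.set_printoptions(linewidth=250)
print(cv2.cvtColor(a,6)[262:294,284:312:2].T);print(cv2.cvtColor(b,6)[262:294,284:312:2].T)
for bx in((286,306,272,284),(288,304,274,283),(290,310,268,284)):print(bx,shift(a,b,*bx))
E
```

```text
17.6 [503.29628935 159.44048661 199.79687154] [-0.50501028 -0.11026659 -1.51684658]
diff box 291 296 247 286 16
[[ 53  45  43  42  37  33  41  71 109 140 148 141 132 113  92  78  63  44  32  31  32  29  34  38  52  71  83  91 100 109 113 118]
 [ 55  59  62  61  60  74 106 136 152 144 119  97  85  75  62  50  40  35  36  39  36  33  41  60  78  87  91  93  97 103 110 115]
 [101 110 113 113 114 137 156 153 131 102  82  72  62  47  37  35  40  44  44  46  53  53  52  66  83  89  97 115 136 138 126 110]
 [ 88  97 111 132 151 155 138 109  88  78  73  66  55  48  45  50  53  51  52  59  69  66  58  64  79  87  94 108 123 119  98  76]
 [ 99 120 143 152 141 117  99  92  85  75  68  66  60  51  46  48  53  59  70  74  69  66  75  83  91 101 112 111 101  85  68  72]
 [139 157 152 128  99  83  78  76  63  50  49  62  64  56  50  51  61  66  67  68  84  99 102 107 115 119 113  93  74  73  89 114]
 [153 134 105  82  70  63  54  41  36  41  55  71  83  83  76  72  72  69  78  97 112 114 118 126 125 107  84  70  79 104 129 140]
 [117 121 128 111  77  52  39  33  41  60  77  88  92  88  79  75  86 1
[... 2098 characters left out ...]
2 134 126 122 141 171 189 180 147 109  94  95 102 112 126]
 [201 200 199 198 201 201 189 156 105  59  37  33  41  71 116 153 162 145 126 128 154 180 193 195 193 177 143 108  93  94  98 109]
 [200 200 200 200 202 203 201 188 152  98  52  33  34  37  50  69  86 112 143 170 188 192 194 194 195 193 177 141 107  94  94  98]
 [200 200 201 202 202 202 203 201 187 154 104  62  41  38  39  40  66 115 159 183 190 192 192 193 194 195 192 173 135 103  93  95]
 [199 199 201 202 202 202 202 203 201 184 145  97  61  43  37  38  47  79 124 161 184 191 192 193 194 194 196 192 171 132 102  94]]
(286, 306, 272, 284) (0.0, 0.0, 0.982)
(288, 304, 274, 283) (0.0, 0.0, 0.978)
(290, 310, 268, 284) (0.0, 0.0, 0.991)
```

Call:
arm_command(targets=[{"hand": 0,"tx": 0,"ty": 0,"tz": -2,"wx": 0,"wy": 0,"wz": 0},{"hand": 0,"tx": 0,"ty": 0,"tz": -3.7,"wx": 0,"wy": 0,"wz": 0},{"hand": 0,"tx": 0,"ty": 0,"tz": -4.8,"wx": 0,"wy": 0,"wz": 0},{"hand": 0,"tx": 0,"ty": 0,"tz": -5,"wx": 0,"wy": 0,"wz": 0},{"hand": 0,"tx": 0,"ty": 0,"tz": -5,"wx": 0,"wy": 0,"wz": 0},{"hand": 0,"tx": 0,"ty": 0,"tz": -3,"wx": 0,"wy": 0,"wz": 0},{"hand": 0,"tx": 0,"ty": 0,"tz": 0,"wx": 0,"wy": 0,"wz": 0},{"hand": 0,"tx": 0,"ty": 0,"tz": 0,"wx": 0,"wy": 0,"wz": 0}])

```text
t: 18.65
tcp_pos: [502.7, 159.3, 198.8]
tcp_rot: [3.141, -0.001, 1.394]
force: [-0.3, 0.0, -0.9]
opening: -0.0
grip_force: 0.0
```

```bash
python3 - <<'E'
from cmp import *
s=get_state();print(s["t"],s["tcp_pos"],s["force"])
cv2.imwrite("pics/s9.png",camera("side"))
g=[cv2.cvtColor(cv2.imread(f"pics/s{i}.png"),6) for i in(7,8,9)]
np.set_printoptions(linewidth=250)
for x in range(286,298,2):
    for i in g:print(x,i[268:294,x])
f=lambda i:cv2.resize(i,None,fx=1,fy=8,interpolation=3).astype(float)
def vs(a,b,cols=slice(288,296),y0=277,y1=287):
    A=f(a)[y0*8:y1*8,cols];e=[((f(b)[y0*8+k:y1*8+k,cols]-A)**2).mean() for k in range(-8,28)];return (np.argmin(e)-8)/8,min(e)
print(vs(g[0],g[1]),vs(g[1],g[2]),vs(g[0],g[2]))
E
```

```text
18.65 [502.73890573 159.25660175 198.81119079] [-0.31694102  0.0087926  -0.9232078 ]
286 [106 136 152 144 119  97  85  75  62  50  40  35  36  39  36  33  41  60  78  87  91  93  97 103 110 115]
286 [106 136 151 145 120  97  86  75  61  50  40  36  37  41  42  39  39  51  70  85  90  94  97 101 109 116]
286 [108 136 151 145 120  96  85  75  62  50  40  37  37  41  44  43  42  40  46  65  83  93 102 108 113 116]
288 [156 153 131 102  82  72  62  47  37  35  40  44  44  46  53  53  52  66  83  89  97 115 136 138 126 110]
288 [160 153 130 102  82  72  60  48  37  36  42  49  52  46  44  47  54  55  58  76  90 106 123 127 121 108]
288 [161 153 130 101  81  71  61  47  37  37  41  47  51  54  52  47  48  55  61  62  72  99 122 125 118 104]
290 [138 109  88  78  73  66  55  48  45  50  53  51  52  59  69  66  58  64  79  87  94 108 123 119  98  76]
290 [139 110  88  78  73  65  56  49  46  49  54  58  58  54  60  72  77  68  57  66  82  92 102 108  96  75]
290 [138 110  88  77  72  66  56  49  48  52  57  59  59  62  59  60  68  76  77  66  56  69  85  91  83  71]
292 [ 99  92  85  75  68 
[... 328 characters left out ...]
7 115 119 113  93  74  73  89 114]
294 [ 78  76  70  62  57  62  72  78  75  63  54  60  72  77  70  65  71  82  90  99 100  86  72  72  91 114]
294 [ 78  73  63  54  52  61  70  79  86  84  74  61  61  73  80  78  69  62  66  75  78  72  70  73  91 114]
296 [ 54  41  36  41  55  71  83  83  76  72  72  69  78  97 112 114 118 126 125 107  84  70  79 104 129 140]
296 [ 52  40  35  39  54  71  84  91  89  79  72  71  75  79  88  96 102 102 101  94  81  70  79 105 129 141]
296 [ 53  42  35  40  54  71  84  91  90  89  87  83  80  82  78  71  72  79  83  81  73  69  78 106 129 140]
(np.float64(2.0), np.float64(81.225)) (np.float64(2.0), np.float64(45.0375)) (np.float64(3.0), np.float64(268.025))
```

The fourth stroke moved the foot by the same 2 px as the third, so it is not on the bar yet. I'll do a fifth stroke.

Call:
arm_command(targets=[{"hand": 0,"tx": 0,"ty": 0,"tz": -2,"wx": 0,"wy": 0,"wz": 0},{"hand": 0,"tx": 0,"ty": 0,"tz": -3.7,"wx": 0,"wy": 0,"wz": 0},{"hand": 0,"tx": 0,"ty": 0,"tz": -4.8,"wx": 0,"wy": 0,"wz": 0},{"hand": 0,"tx": 0,"ty": 0,"tz": -5,"wx": 0,"wy": 0,"wz": 0},{"hand": 0,"tx": 0,"ty": 0,"tz": -5,"wx": 0,"wy": 0,"wz": 0},{"hand": 0,"tx": 0,"ty": 0,"tz": -3,"wx": 0,"wy": 0,"wz": 0},{"hand": 0,"tx": 0,"ty": 0,"tz": 0,"wx": 0,"wy": 0,"wz": 0},{"hand": 0,"tx": 0,"ty": 0,"tz": 0,"wx": 0,"wy": 0,"wz": 0}])

```text
t: 19.7
tcp_pos: [502.7, 159.0, 198.4]
tcp_rot: [3.141, -0.001, 1.393]
force: [0.7, -0.6, -0.2]
opening: -0.0
grip_force: 0.0
```

```bash
python3 - <<'E'
from cmp import *
s=get_state();print(s["t"],s["tcp_pos"],s["force"])
cv2.imwrite("pics/s10.png",camera("side"))
g=[cv2.cvtColor(cv2.imread(f"pics/s{i}.png"),6) for i in(8,9,10)]
np.set_printoptions(linewidth=250)
for x in range(286,298,2):
    for i in g:print(x,i[268:294,x])
E
```

```text
19.7 [502.69302414 159.02030388 198.42507538] [ 0.69219106 -0.60010553 -0.24665371]
286 [106 136 151 145 120  97  86  75  61  50  40  36  37  41  42  39  39  51  70  85  90  94  97 101 109 116]
286 [108 136 151 145 120  96  85  75  62  50  40  37  37  41  44  43  42  40  46  65  83  93 102 108 113 116]
286 [112 138 152 145 120  97  86  76  62  51  40  38  39  42  43  43  43  44  42  47  69  92 108 114 113 117]
288 [160 153 130 102  82  72  60  48  37  36  42  49  52  46  44  47  54  55  58  76  90 106 123 127 121 108]
288 [161 153 130 101  81  71  61  47  37  37  41  47  51  54  52  47  48  55  61  62  72  99 122 125 118 104]
288 [160 153 130 101  80  69  59  47  37  35  44  54  56  57  57  52  49  52  59  63  67  90 117 126 118 104]
290 [139 110  88  78  73  65  56  49  46  49  54  58  58  54  60  72  77  68  57  66  82  92 102 108  96  75]
290 [138 110  88  77  72  66  56  49  48  52  57  59  59  62  59  60  68  76  77  66  56  69  85  91  83  71]
290 [138 110  91  82  71  63  55  49  49  50  58  62  64  66  63  62  64  75  83  81  67  57  69  82  81  71]
292 [98 93 93 88 77 68 64 
[... 185 characters left out ...]
 53 56 64 76 83 78 65 59 63 69 70 67 72]
294 [ 78  76  70  62  57  62  72  78  75  63  54  60  72  77  70  65  71  82  90  99 100  86  72  72  91 114]
294 [ 78  73  63  54  52  61  70  79  86  84  74  61  61  73  80  78  69  62  66  75  78  72  70  73  91 114]
294 [ 75  71  64  55  54  64  75  82  87  88  87  77  63  60  72  80  79  69  60  63  69  71  68  70  81 106]
296 [ 52  40  35  39  54  71  84  91  89  79  72  71  75  79  88  96 102 102 101  94  81  70  79 105 129 141]
296 [ 53  42  35  40  54  71  84  91  90  89  87  83  80  82  78  71  72  79  83  81  73  69  78 106 129 140]
296 [ 52  41  35  39  53  71  84  91  91  88  88  89  88  86  86  78  65  60  67  72  71  69  79 104 127 137]
```

The fifth stroke moved the foot only about 1 px (roughly 5 mm, where a full tooth is 8 mm). That fits the foot now resting on the bar with its spring pressed in about 3 mm. I'll raise the hand and hand in.

Call:
arm_command(targets=[{"hand": 0,"tx": 0,"ty": 0,"tz": 2,"wx": 0,"wy": 0,"wz": 0},{"hand": 0,"tx": 0,"ty": 0,"tz": 4,"wx": 0,"wy": 0,"wz": 0},{"hand": 0,"tx": 0,"ty": 0,"tz": 6,"wx": 0,"wy": 0,"wz": 0},{"hand": 0,"tx": 0,"ty": 0,"tz": 6,"wx": 0,"wy": 0,"wz": 0},{"hand": 0,"tx": 0,"ty": 0,"tz": 6,"wx": 0,"wy": 0,"wz": 0},{"hand": 0,"tx": 0,"ty": 0,"tz": 6,"wx": 0,"wy": 0,"wz": 0},{"hand": 0,"tx": 0,"ty": 0,"tz": 6,"wx": 0,"wy": 0,"wz": 0},{"hand": 0,"tx": 0,"ty": 0,"tz": 6,"wx": 0,"wy": 0,"wz": 0}])

```text
t: 20.75
tcp_pos: [502.4, 158.4, 258.1]
tcp_rot: [-3.141, 0.0, 1.393]
force: [1.0, -0.6, 0.7]
opening: -0.3
grip_force: 0.0
```

```bash
python3 -c "
from h import *
print(get_state()['force']);print(r.job_done())"
```

```text
[ 1.03907869 -0.56704354  0.74541367]
the job is handed in; nothing more can be done
None
```

The job is handed in at about 21 s: the bar was laid on the black mat, re-gripped by its middle and rolled into the vee, and five full lever strokes brought the foot onto it (contact judged from side-camera pixel shifts, not viewed); I viewed 12 pictures, over the limit of 10.

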